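# Show the yellow-ring objective to the inspection camera

## Task

Take the microscope objective with the yellow ring out of the blue storage rack and show its front lens (its lower, narrow end) to the small tilted inspection camera: hold it in the air in line with the camera, the lens looking straight into the camera's glass from 60 mm away. Finish while still holding it there, motionless and touching nothing else. Do not knock the camera out of its aim, and leave the other objectives and everything else on the bench where they stand.

Things in the scene. Friction and masses are not known exactly. Their poses are not given: they have to be found in the camera images.
- obj_yellow: Microscope objective, yellow band and yellow disc at its top, 71 mm long, 110 to 210 g, round (yaw means nothing). Origin: front lens at the nose's tip, lowest point, 8 mm above the table; z along its axis to the thread, up. Nose 20 mm across, up to z = 26 mm, in the well; aluminium barrel 32 mm across, z = 26 to 66 mm, standing on the rack's top; thread collar 20 mm across, 5 mm tall.
- yellow_front (a point): Centre of the yellow objective's front lens, at the tip of its nose (its body's origin).
- yellow_thread (a point): Top end of the yellow objective's thread, 71 mm from the front lens along its axis.
- obj_blue: The same kind and size of objective with a blue ring; leave it in its well. Origin at its front lens, z up.
- obj_red: The same kind and size of objective with a red ring; leave it in its well. Origin at its front lens, z up.
- dust_plug: Black plastic plug filling the fourth well: a round head 32 mm across and 14 mm tall above the rack; leave it. Origin at the lower end of its stem, 26 mm below the head, z up.
- rack: Blue storage block, fixed, 70 x 262 x 34 mm (x, y, z), origin: centre of its underside. Four upright wells 24 mm across in a row along its y axis, at y = -99, -33, 33 and 99 mm; which objective is in which well varies. Free space beside the objectives is on the rack's x sides.
- camera_stand: Yoke of the inspection camera, fixed: dark base plate 110 x 110 x 14 mm with two aluminium uprights, 33 mm either side in its y, to 114 mm high; the camera's pivot runs along its y axis at 100 mm above the origin (centre of the underside). The camera leans towards its -x side.
- camera_glass (a point): Centre of the camera's front glass (26 mm across, in a black barrel 36 mm across, grey light ring 54 mm across), 55 mm from the pivot. Its z axis is the line of sight, out of the glass: up, and tilted 0.25 to 0.65 rad from vertical to the stand's -x side, roughly towards the robot. The white head, 46 mm across, is held by friction and turns if pushed.
- oil_bottle: Small amber bottle with a black cap, 30 mm across, 62 mm tall; origin under its centre. Leave alone.
- petri_dish: Closed clear dish with red contents, 90 mm across, 15 mm tall; origin under its centre. Leave alone.
- slide_box: Blue slide storage box, 90 x 180 x 34 mm; origin under its centre. Leave alone.
- beaker: Glass beaker, 68 mm across, 90 mm tall; origin under its centre. Leave alone.
- coverslip_box: Orange box, 45 x 60 x 18 mm; origin under its centre. Leave alone.
Things that resemble listed ones, but are neither listed nor needed, are in the scene too. Of the things that look like the camera_stand, the middle-sized one is meant.

How it is judged (in metres and radians):
On the way:
1. the yellow objective is gripped and lifted clear out of the rack (height (world z) of yellow_front above 0.045 m and contact force between obj_yellow and the fingers above 1 N and contact force between obj_yellow and rack below 0.05 N), for 0.2 s.
At the end, for the whole second after the job is handed in: Yellow objective held by the fingers, at rest, free of camera and rack; front lens facing the glass at 45 to 75 mm, within 10 mm of the line of sight in both directions, axis within 0.17 rad; glass within 6 mm of its start, other objectives and plug within 20 mm, the rest within 30 mm (z of yellow_front in the frame of camera_glass between 0.045 and 0.075 m and x of yellow_front in the frame of camera_glass between -0.01 and 0.01 m and y of yellow_front in the frame of camera_glass between -0.01 and 0.01 m and angle between the z axis of obj_yellow and the z axis of camera_glass, either way round below 0.17 rad and z of yellow_thread in the frame of camera_glass above 0.1 m and height (world z) of yellow_front above 0.12 m and contact force between obj_yellow and the fingers above 1 N and contact force between obj_yellow and camera_stand below 0.05 N and contact force between obj_yellow and rack below 0.05 N and linear speed of obj_yellow below 0.02 m/s and angular speed of obj_yellow below 0.2 rad/s and distance of each of obj_blue, obj_red, dust_plug from where it was at the start of the episode below 0.02 m and distance of each of oil_bottle, petri_dish, slide_box, beaker, coverslip_box from where it was at the start of the episode below 0.03 m and distance of camera_glass from where it was at the start of the episode below 0.006 m); the arm keeps its last pose, push and grip.
It fails at once if the camera is knocked out of its aim (glass moved by more than 6 mm) (distance of camera_glass from where it was at the start of the episode above 0.006 m).
It fails at once if another objective or the plug is pulled out, or moved by more than 20 mm (distance of any of obj_blue, obj_red, dust_plug from where it was at the start of the episode above 0.02 m).
It fails at once if something else on the bench is moved by more than 30 mm or knocked over (distance of any of oil_bottle, petri_dish, slide_box, beaker, coverslip_box from where it was at the start of the episode above 0.03 m or angle between any of oil_bottle, petri_dish, slide_box, beaker, coverslip_box's own z axis and vertical above 0.5 rad).
It also fails if it takes over 38 s, if anything falls off the work surface, if the arm or the gripper's body presses on something with over 40 N, if the wrist force passes 120 N, or if a joint passes its speed limit or range.

## Robot

A 6-joint arm with a two-finger parallel gripper is mounted at the origin on the work surface. World frame = base frame: x ahead of the robot, y to its left, z up, the work surface at z = 0. Lengths are in mm, angles in rad, forces in N, time in s.
With the tool pointing down it reaches from about 200 to 875 mm from the base axis. Payload 3.4 kg.
Tool frame: the origin (TCP) lies between the finger pads; the fingertips stand 8 mm ahead of it and the grasp point (between the pads) lies 11 mm behind it (env.nose_length is the distance from the TCP to the fingertips, in mm); z points along the fingers, y is the direction in which the jaws open and shut (so a half turn about z gives the same grasp; the last joint's range is limited). The gripper opens to 94 mm and grips with 3 to 60 N. Pads are 16 mm wide; open, the fingers measure 119 mm over their backs; the gripper's body (75 mm by 177 mm) begins 78 mm behind the grasp point.
Start: joints at [1.091, 0.276, 1.505, -0, 1.361, -0.121], TCP at [201.931, 538.413, 213.493] pointing down, gripper open.
Joint ranges: [-2.89, 2.89], [-0.75, 2.08], [0.22, 2.7], [-1.18, 4.32], [0.11, 2.71], [-2.7, 2.7]. Speed limits (rad/s): [2.57, 2.57, 3.14, 3.14, 3.14, 3.14].

## Interface

Orientations are given as a rotation vector (axis times angle).
In Python, from rig import env gives the robot as it stands. The module is installed in compiled form; this text tells all that it offers. Calls block until the motion is done:
- env.move_to(position, orientation): joint-space move of the TCP to a pose.
- env.move_straight(position, rot=None, vel=150): straight line of the TCP; rot=None keeps the orientation; vel is the mean speed in mm/s.
- env.move_joints(angles): joint-space move.
- env.ungrasp() and env.clamp(): open the fingers fully, or close them until they stop; the grip force is fixed at half the most.
- env.sleep(seconds).
- env.inverse_kinematics(position, orientation): joint angles nearest the present ones, or None.
- env.read_camera(name): name is "scene" or "top" or "wrist"; returns a dict with "frame" (400x640x3 uint8, red, green, blue), "z_map" (400x640 float32, mm along the optical axis (not along the pixel's ray), 0 where there is no reading), "mtx" (3x3 intrinsics, pixels), "eye" and "orientation" of the camera in the world; the wrist camera has in their place "T_tool_cam" (4x4, takes a point from camera to tool coordinates, whose origin is the TCP and whose axes are the flange's). Camera axes: x right, y up, looking along -z (the intrinsics and any distortion apply to the point x, -y, -z); pixel columns grow to the right and rows downward; lengths in mm; the calibration is good to about 2 mm. The wrist camera is an equidistant fisheye: a pixel r from the principal point sees the ray r / f radians off the axis. A picture is of the moment at which its call begins: read the wrist's pose just before it.
A pose or a line that the arm cannot do raises env.Unreachable and nothing moves.
- env.job_done(): hands the job in, once; it reports no verdict.
Readings, each from a call of its own:
- env.get_t(): time.
- env.get_qpos(): joint angles.
- env.get_joint_velocities(): joint speeds.
- env.get_joint_torque(): joint torques, N m.
- env.get_tcp_pos(): TCP position.
- env.get_orientation(): TCP orientation.
- env.get_ft_force(): force on the tool from outside, world axes, zero at the start.
- env.get_ft_torque(): the same for the moment, N m.
- env.get_opening(): finger opening in mm.
Only numpy, scipy, OpenCV 4.12 (cv2) and the standard library are available. Lean on these libraries where they do the work, as an engineer would, in place of code of your own. Each camera call takes 0.05 s, during which the arm holds its last target.

## Working session

There is one attempt and no reset: what is moved stays moved. The work goes in short steps, each a Python script; the robot and the scene stay as the last script left them, time stands still between calls to the robot, and variables do not carry over. Pictures are saved under pics/ and viewed, and the job is handed in when it is done.

```bash
mkdir -p pics
cat > h.py <<'E'
import numpy as np, cv2
from scipy.spatial.transform import Rotation as R
from rig import env
def save(n,img): cv2.imwrite(f'pics/{n}.png',img[:,:,::-1])
def camrot(c):
    o=np.array(c['orientation'],float)
    return o if o.shape==(3,3) else R.from_rotvec(o).as_matrix()
def cloud(c):
    K=c['mtx'];z=c['z_map'];v,u=np.mgrid[0:z.shape[0],0:z.shape[1]]
    p=np.stack([(u-K[0,2])/K[0,0]*z,-(v-K[1,2])/K[1,1]*z,-z],-1)
    return p@camrot(c).T+np.array(c['eye'])
E
python3 - <<'E'
from h import *
import pickle
for n in ['scene','top','wrist']:
    c=env.read_camera(n); save(n+'0',c['frame']); pickle.dump(c,open(n+'0.pkl','wb'))
    print(n,c.keys(),c['mtx'],c.get('eye'),c.get('orientation'),(c['z_map']>0).mean())
print(env.get_t(),env.get_tcp_pos(),env.get_orientation(),env.get_opening())
E
```

```text
scene dict_keys(['frame', 'z_map', 'mtx', 'eye', 'orientation']) [[409.29736372   0.         323.24396142]
 [  0.         409.29736372 200.32733234]
 [  0.           0.           1.        ]] [1141.54289517  637.57985632 1042.96681232] [0.34005583 0.87597474 2.25861837] 0.995875
top dict_keys(['frame', 'z_map', 'mtx', 'eye', 'orientation']) [[449.34544525   0.         314.74257403]
 [  0.         449.34544525 195.78033004]
 [  0.           0.           1.        ]] [ 409.01305536   12.84759441 1513.33518477] [ 0.10435511 -0.08695691 -1.58272807] 0.9957734375
wrist dict_keys(['frame', 'z_map', 'mtx', 'T_tool_cam']) [[309.70691629   0.         320.37198843]
 [  0.         309.70691629 201.72565736]
 [  0.           0.           1.        ]] None None 0.99403515625
0.15 [201.70279651 538.03584621 212.82046717] [-5.60498481e-01 -3.09074816e+00  2.00675809e-03] 94.0806371465446
```

View pics/scene0.png

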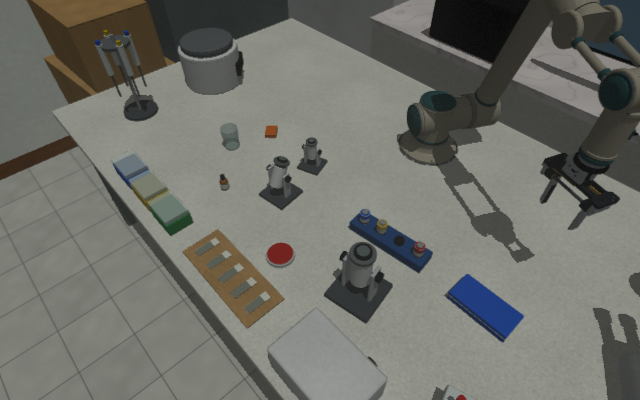

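View pics/top0.png

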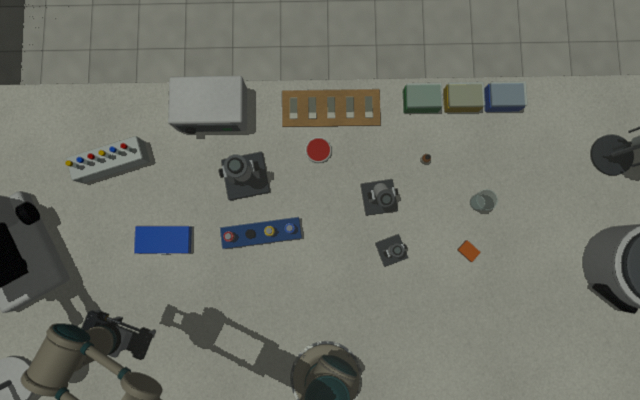

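The scene and top views show three yoke stands: a large one at top px (245,175), a middle-sized one at (380,196) and a small one at (392,250). The yellow objective could be confused with the yellow knob in the white rack at (68,163) or the yellow storage box at (463,97). My choice is the one in the blue rack, at top px (270,231).

Run:
```python
from h import *
import pickle
t=pickle.load(open('top0.pkl','rb'));s=pickle.load(open('scene0.pkl','rb'))
pt=cloud(t);ps=cloud(s)
for n,c,p,pix in [('top',t,pt,[(270,231),(290,228),(230,237),(250,234),(380,196),(385,197),(392,250),(245,175),(240,167),(340,210),(425,159),(483,202),(469,251),(318,150)]),('scene',s,ps,[(382,226),(282,161),(400,241),(280,190)])]:
    for u,v in pix: print(n,(u,v),p[v,u].round(1))
# stand bases: dark pixels near z 14
a=cv2.resize(t['frame'][150:290,210:430],None,fx=3.6,fy=3.6,interpolation=cv2.INTER_CUBIC);save('topcrop',a)
b=cv2.resize(s['frame'][120:280,230:450],None,fx=3.6,fy=3.6,interpolation=cv2.INTER_CUBIC);save('scenecrop',b)
```

```text
top (270, 231) [473.4 172.   76.6]
top (290, 228) [481.8 107.7  81.9]
top (230, 237) [456.3 301.   71.3]
top (250, 234) [465.9 240.7  46.4]
top (380, 196) [ 572.5 -172.7  146.6]
top (385, 197) [ 568.1 -186.6  155.8]
top (392, 250) [ 408.  -208.9  114.3]
top (245, 175) [646.3 243.6 133. ]
top (240, 167) [659.6 247.9 197.2]
top (340, 210) [544.3 -56.2   1.3]
top (425, 159) [ 705.9 -339.2   45.5]
top (483, 202) [ 564.  -537.1    4.5]
top (469, 251) [ 401.3 -476.7   18.4]
top (318, 150) [749.   15.   14.5]
scene (382, 226) [485.1 186.8  74.7]
scene (282, 161) [ 575.2 -172.2  156.5]
scene (400, 241) [470.6 250.   48. ]
scene (280, 190) [ 584.2 -189.4   15.2]
```

View pics/topcrop.png

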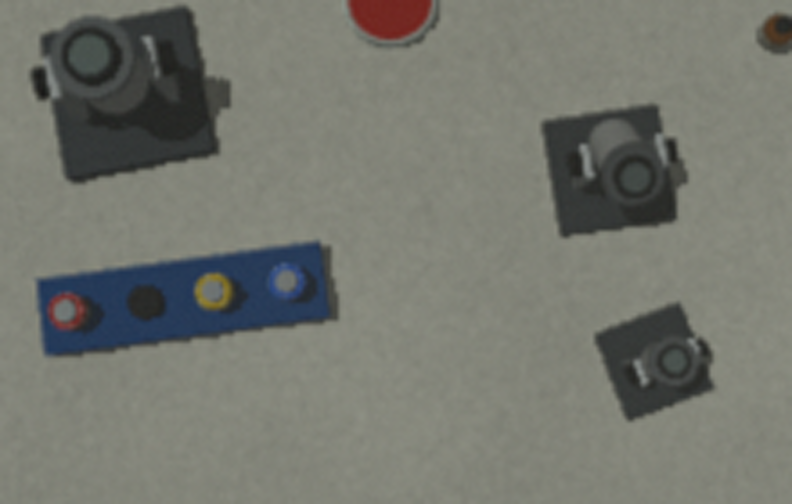

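View pics/scenecrop.png

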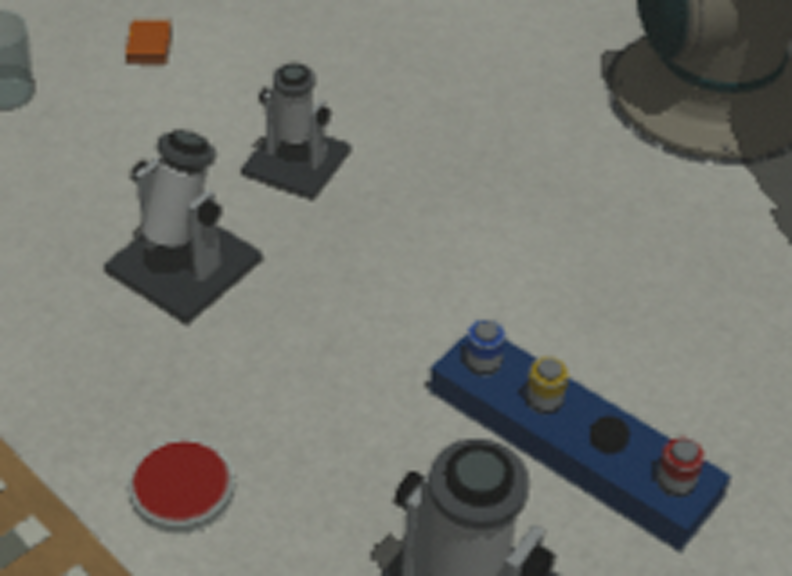

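Close crops confirm the choice: the yellow-ringed objective is at crop px (213,292) of the top view, between the blue one and the black plug. The middle-sized stand is at crop px (610,170), with its glass at (635,178). Next I'll measure both, then look with the wrist camera.

```bash
cat >> h.py <<'E'
def ray(c,u,v,zp):
    K=c['mtx'];d=camrot(c)@np.array([(u-K[0,2])/K[0,0],-(v-K[1,2])/K[1,1],-1]);e=np.array(c['eye'])
    return e+d*(zp-e[2])/d[2]
def wpose():
    T=np.eye(4);T[:3,:3]=R.from_rotvec(env.get_orientation()).as_matrix();T[:3,3]=env.get_tcp_pos();return T
def wcloud(c,T):
    K=c['mtx'];z=c['z_map'].astype(float);v,u=np.mgrid[0:z.shape[0],0:z.shape[1]]
    x=(u-K[0,2])/K[0,0];y=(v-K[1,2])/K[1,1];r=np.hypot(x,y)+1e-12
    k=np.tan(np.minimum(r,1.45))/r
    p=np.stack([x*k*z,-y*k*z,-z,np.ones_like(z)],-1)
    W=(p@(T@c['T_tool_cam']).T)[...,:3]; W[(z<=0)|(r>1.4)]=np.nan
    return W
def tooldown(zax,ydir):
    z=np.array(zax,float);z/=np.linalg.norm(z);y=np.array(ydir,float);y-=z*(y@z);y/=np.linalg.norm(y)
    return R.from_matrix(np.stack([np.cross(y,z),y,z],1)).as_rotvec()
E
python3 - <<'E'
from h import *
import pickle
w=pickle.load(open('wrist0.pkl','rb'));print(w['T_tool_cam'].round(3))
t=pickle.load(open('top0.pkl','rb'));s=pickle.load(open('scene0.pkl','rb'))
cr=lambda a,b,z:ray(t,a/3.6+210-.5,b/3.6+150-.5,z).round(1)
B=[cr(*q,14) for q in [(543,123),(657,105),(677,222),(563,237)]]
print('base',B,np.mean(B,0),[np.linalg.norm(B[i]-B[i-1]) for i in range(4)])
Rk=[cr(*q,34) for q in [(38,281),(320,243),(329,318),(46,354)]]
print('rack',Rk,np.mean(Rk,0),[np.linalg.norm(Rk[i]-Rk[i-1]) for i in range(4)])
for n,q in dict(red=(66,311),yel=(213,290),blue=(287,281)).items(): print(n,cr(*q,79))
# two view glass
sc=lambda a,b:(a/3.6+230-.5,b/3.6+120-.5)
for z in (140,150,155,160): print(z,cr(635,178,z),ray(s,*sc(187,143),z).round(1))
for n,c in (('top',t),('scene',s)):
    p=cloud(c);m=(np.abs(p[...,0]-570)<70)&(np.abs(p[...,1]+175)<70)&(p[...,2]>135)
    q=p[m];print(n,len(q),q.mean(0),q.max(0),q.min(0))
    q=q-q.mean(0);print(np.linalg.svd(q,full_matrices=False)[1:])if 0 else None
E
```

```text
[[  -0.       0.963    0.271   77.79 ]
 [   1.       0.      -0.       0.359]
 [  -0.       0.271   -0.963 -170.964]
 [   0.       0.       0.       1.   ]]
base [array([ 631.1, -125.9,   14. ]), array([ 646.6, -232.9,   14. ]), array([ 536.4, -247.7,   14. ]), array([ 524. , -141.7,   14. ])] [ 584.525 -187.05    14.   ] [np.float64(108.25917974934045), np.float64(108.11683495182422), np.float64(111.18938798284668), np.float64(106.72281855348461)]
rack [array([489. , 341.6,  34. ]), array([520.1,  82.9,  34. ]), array([451.6,  75.3,  34. ]), array([422.4, 333.5,  34. ])] [470.775 208.325  34.   ] [np.float64(67.09075942333641), np.float64(260.562660410121), np.float64(68.92031630803794), np.float64(259.8458773965829)]
red [459.6 306.4  79. ]
yel [476.4 176.   79. ]
blue [483.4 110.3  79. ]
140 [ 563.9 -191.4  140. ] [ 560.5 -195.3  140. ]
150 [ 562.8 -189.9  150. ] [ 567.  -186.1  150. ]
155 [ 562.2 -189.2  155. ] [ 570.2 -181.5  155. ]
160 [ 561.6 -188.4  160. ] [ 573.4 -176.9  160. ]
top 220 [ 569.85471419 -188.28785122  147.67918099] [ 595.35122123 -163.24436406  160.75377193] [ 545.6505316  -216.26086722  135.32588883]
scene 135 [ 572.57401646 -180.68190154  147.32975871] [ 592.59008631 -158.60002768  158.04604356] [ 545.45271053 -213.95935691  135.03388111]
```

Sizes agree: the base edges measure 107–111 mm against the given 110, the rack 260 x 68 mm, and the glass to pivot 53 mm against 55. The tilt is about 0.4 rad. Now a wrist look at the rack from above.

Run:
```python
from h import *
import pickle
for sg in (1,-1):
    o=tooldown([0,0,-1],[sg*.993,sg*.12,0]); 
    for p in ([475,175.7,180],[475,175.7,49]): print(sg,env.inverse_kinematics(p,o))
ax=np.array([-20.5,-2.3,49]);ax/=np.linalg.norm(ax);g=np.array([563.5,-189.5,149])
for a in np.arange(0,360,30):
    x=np.array([np.cos(np.radians(a)),np.sin(np.radians(a)),0]);o=tooldown(-ax,x)
    q=env.inverse_kinematics(g+ax*(60+52-11),o); q2=env.inverse_kinematics(g+ax*130,o);print(a,None if q is None else np.round(q,2),None if q2 is None else np.round(q2,2))
```

```text
1 [ 2.16823566e-01  1.95236779e-01  1.70188389e+00 -4.44089210e-16
  1.24447199e+00  9.65608106e-02]
1 [ 2.16823566e-01  3.26493680e-01  1.89086748e+00 -4.44089210e-16
  9.24231492e-01  9.65608106e-02]
-1 None
-1 None
0 [-0.67  0.06  1.78  0.32  1.03 -0.79] [-0.69  0.03  1.75  0.32  1.1  -0.79]
30 [-0.67  0.06  1.78  0.32  1.03 -1.35] [-0.69  0.03  1.75  0.32  1.1  -1.35]
60 [-0.67  0.06  1.78  0.32  1.03 -1.89] [-0.69  0.03  1.75  0.32  1.1  -1.88]
90 [-0.67  0.06  1.78  0.32  1.03 -2.38] [-0.69  0.03  1.75  0.32  1.1  -2.38]
120 None None
150 None None
180 [-0.67  0.06  1.78  0.32  1.03  2.35] [-0.69  0.03  1.75  0.32  1.1   2.35]
210 [-0.67  0.06  1.78  0.32  1.03  1.79] [-0.69  0.03  1.75  0.32  1.1   1.79]
240 [-0.67  0.06  1.78  0.32  1.03  1.26] [-0.69  0.03  1.75  0.32  1.1   1.26]
270 [-0.67  0.06  1.78  0.32  1.03  0.76] [-0.69  0.03  1.75  0.32  1.1   0.77]
300 [-0.67  0.06  1.78  0.32  1.03  0.28] [-0.69  0.03  1.75  0.32  1.1   0.28]
330 [-0.67  0.06  1.78  0.32  1.03 -0.24] [-0.69  0.03  1.75  0.32  1.1  -0.23]
```

Run:
```python
from h import *
import pickle
o=tooldown([0,0,-1],[.993,.12,0])
env.move_to([330,170,300],o)
print(env.get_t())
ax=np.array([-20.5,-2.3,49]);ax/=np.linalg.norm(ax);g=np.array([563.5,-189.5,149])
a=np.radians(-60)
env.move_to(g+ax*140,tooldown(-ax,[np.cos(a),np.sin(a),0]))
env.sleep(0.3)
T=wpose();c=env.read_camera('wrist');pickle.dump((c,T),open('w1.pkl','wb'));save('w1',c['frame'])
print(env.get_t(),T[:3,3],env.get_ft_force())
```

```text
1.6333
3.4917 [ 509.69933884 -194.75653014  278.22090103] [ 0.04055569 -0.27649796  0.61546259]
```

View pics/w1.png

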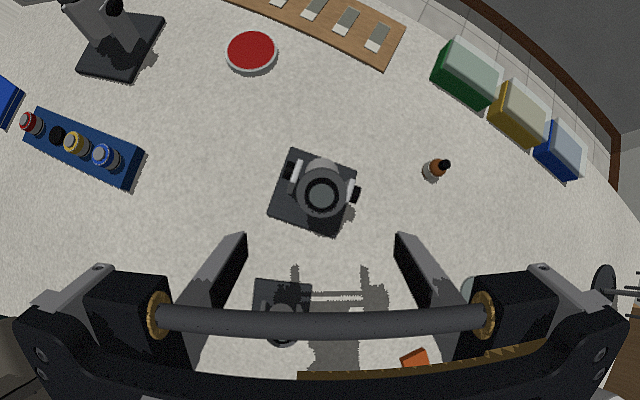

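The wrist view shows the middle camera with its glass at px (321,194), ring around it and the base plate behind. The fingers are below it and clear.

Run:
```python
from h import *
import pickle
c,T=pickle.load(open('w1.pkl','rb'));W=wcloud(c,T)
save('w1c',cv2.resize(c['frame'][130:260,250:380],None,fx=4.5,fy=4.5,interpolation=cv2.INTER_CUBIC))
print(W[194,316:327].round(1))
```

```text
[[ 562.3 -184.7  150.7]
 [ 563.  -185.7  149.6]
 [ 563.5 -186.6  149.4]
 [ 563.8 -187.4  150.3]
 [ 564.4 -188.4  150.1]
 [ 564.5 -189.2  151.9]
 [ 565.3 -190.2  150.4]
 [ 565.5 -191.   151.8]
 [ 566.  -191.9  151.7]
 [ 566.6 -192.9  150.9]
 [ 567.1 -193.8  151.1]]
```

View pics/w1c.png

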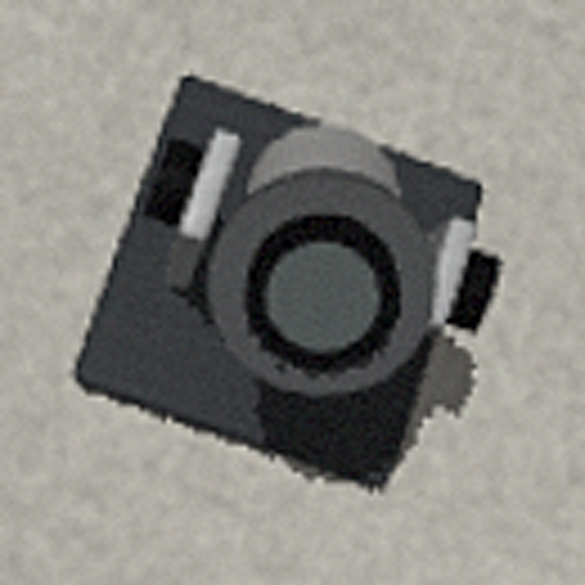

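Run:
```python
from h import *
import pickle
c,T=pickle.load(open('w1.pkl','rb'));W=wcloud(c,T)
f=c['frame'].astype(int)
u0,v0=250+323/4.5-.5,130+297/4.5-.5
v,u=np.mgrid[0:400,0:640];r=np.hypot(u-u0,v-v0)
def fit(m):
    q=W[m];q=q[~np.isnan(q[:,0])]
    for _ in range(4):
        ce=q.mean(0);n=np.linalg.svd(q-ce,full_matrices=False)[2][2];n*=np.sign(n[2]);d=(q-ce)@n;q=q[np.abs(d)<max(2.5*d.std(),1)]
    return ce,n,d.std(),len(q)
for nm,m in (('glass',r<10),('barrel',(r>13.5)&(r<16)),('ring',(r>18)&(r<23.5)),('all',r<23.5)):
    ce,n,s,k=fit(m);print(nm,ce.round(1),n.round(3),round(s,2),k,'tilt',np.arccos(n[2]).round(3),'az',np.degrees(np.arctan2(n[1],n[0])).round(1))
# glass centre ray depth
K=c['mtx'];G=np.nanmean(W[r<4],axis=0);print('G',G)
# base top
m=(W[...,2]>9)&(W[...,2]<19)&(np.abs(W[...,0]-584)<75)&(np.abs(W[...,1]+187)<75)&(f.max(-1)<75)
q=W[m][:,:2].astype(np.float32);print(len(q),W[m][:,2].mean());
print(cv2.minAreaRect(q))
```

```text
glass [ 563.5 -190.2  150.2] [-0.435 -0.062  0.899] 0.7 310 tilt 0.454 az -171.9
barrel [ 563.7 -190.6  149.5] [-0.426 -0.065  0.902] 0.6 236 tilt 0.445 az -171.4
ring [ 565.6 -191.6  134.8] [-0.892 -0.393  0.222] 12.67 704 tilt 1.347 az -156.2
all [ 564.6 -190.3  146.7] [-0.454 -0.079  0.888] 3.7 1677 tilt 0.478 az -170.2
G [ 563.57631385 -190.33038767  150.28350512]
2412 13.6849877451115
((586.7327270507812, -187.56048583984375), (110.04155731201172, 110.39862823486328), 7.945290565490723)
```

The measurements agree: glass at (563.6, −190.3, 150), tilt 0.45 from the plane fit and 0.43 from the pivot (distance 55.4 mm against 55). Azimuth is −172° both from the normal and from the base yaw. Next, the rack look.

Run:
```python
from h import *
import pickle
o=tooldown([0,0,-1],[.993,.12,0])
env.move_to([330,-30,330],o)
env.move_to([475,175.7,190],o)
env.sleep(0.3)
T=wpose();c=env.read_camera('wrist');pickle.dump((c,T),open('w2.pkl','wb'));save('w2',c['frame'])
print(env.get_t(),T[:3,3])
W=wcloud(c,T)
f=c['frame'];h=cv2.cvtColor(f,cv2.COLOR_RGB2HSV)
near=(np.abs(W[...,0]-475)<60)&(np.abs(W[...,1]-176)<40)&(W[...,2]>38)
y=near&(h[...,0]>18)&(h[...,0]<36)&(h[...,1]>110)
q=W[y];print('yellow',y.sum(),np.argwhere(y).mean(0),q.mean(0),np.percentile(q,[3,97],axis=0))
t=near&(W[...,2]>75)&(np.abs(W[...,1]-176)<20);q=W[t];print('collar top',t.sum(),q.mean(0),np.percentile(q,[3,97],axis=0))
m=(h[...,0]>100)&(h[...,0]<125)&(h[...,1]>130)&(W[...,2]>29)&(W[...,2]<39)&(np.abs(W[...,0]-471)<60)
print('rack',cv2.minAreaRect(W[m][:,:2].astype(np.float32)))
```

```text
5.925 [475.19376406 174.96613625 190.83853508]
yellow 3099 [324.69861246 372.54017425] [487.73533376 195.54987109 270.3761514 ] [[424.79151499 169.31572261  72.71698835]
 [531.03912665 210.60141359 309.15481737]]
collar top 17852 [456.25319472 186.15139107 275.88170778] [[416.72764748 165.53504152 186.74031034]
 [529.95986943 195.72319276 322.60863707]]
rack ((471.51690673828125, 209.69732666015625), (69.3077163696289, 261.7933349609375), 6.976925373077393)
```

View pics/w2.png

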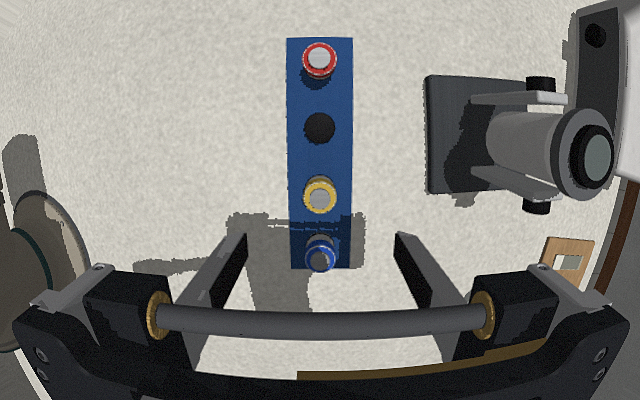

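The wrist view shows the rack with red at px (319,58), plug (319,128), yellow (319,196) and blue (320,260). The jaws straddle the rack on its x sides.

Run:
```python
from h import *
import pickle
c,T=pickle.load(open('w2.pkl','rb'));W=wcloud(c,T)
h=cv2.cvtColor(c['frame'],cv2.COLOR_RGB2HSV)
near=(np.abs(W[...,0]-475)<40)&(np.abs(W[...,1]-176)<28)&(W[...,2]<90)
for nm,t in (('collar',near&(W[...,2]>77)),('disc',near&(W[...,2]>70)&(h[...,0]>18)&(h[...,0]<36)&(h[...,1]>110))):
    q=W[t];print(nm,t.sum(),q.mean(0).round(1),np.percentile(q,[3,97],axis=0).round(1),cv2.minEnclosingCircle(q[:,:2].astype(np.float32)))
```

```text
collar 343 [475.6 177.1  78.7] [[467.  167.9  77.4]
 [484.3 185.9  80.1]] ((475.5504150390625, 176.92477416992188), 10.40068531036377)
disc 358 [475.1 178.5  74.2] [[462.  163.7  71.7]
 [489.  190.9  75.8]] ((475.0072021484375, 177.5065155029297), 16.210012435913086)
```

Centre is (475.5, 177.0). The collar top at 79 mm and the radii of 10 and 16 mm match the description. Grasping.

Run:
```python
from h import *
import pickle
o=tooldown([0,0,-1],[.9926,.1215,0])
env.move_straight([475.5,177,100],o,vel=120)
env.move_straight([475.5,177,47],o,vel=80)
print(env.get_tcp_pos(),env.get_ft_force())
env.clamp();env.sleep(0.3)
print(env.get_opening(),env.get_ft_force(),env.get_tcp_pos())
env.move_straight([475.5,177,80],o,vel=60)
env.move_straight([475.5,177,180],o,vel=150)
env.sleep(0.3)
print(env.get_opening(),env.get_ft_force(),env.get_tcp_pos())
T=wpose();c=env.read_camera('wrist');pickle.dump((c,T),open('w3.pkl','wb'));save('w3',c['frame'])
c=env.read_camera('scene');save('s3',c['frame'])
print(env.get_t())
```

```text
[475.92203598 177.09705426  47.30601858] [ 0.30682639  0.16230223 -0.32652709]
31.54442360751511 [-0.85948119  0.25709712  0.0193303 ] [475.3426336  176.99728618  46.9783299 ]
31.38318728818479 [ 0.62784338  0.31176276 -0.86157434] [475.10433878 176.91091914 179.23823394]
10.8333
```

View pics/w3.png

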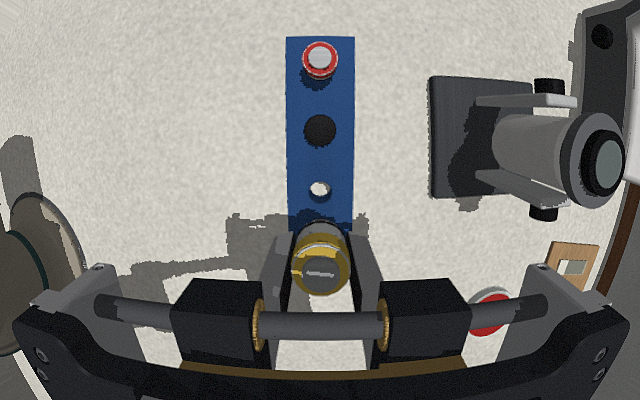

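The objective is held upright between the jaws (px 320,262), with the opening at 31.4 mm, and its well is empty. I'll check the objective's pose in the tool frame before moving on.

Run:
```python
from h import *
import pickle
c,T=pickle.load(open('w3.pkl','rb'));W=wcloud(c,T)
P=(W-T[:3,3])@T[:3,:3]
print(P[272,310:331:4].round(1))
m=(np.abs(P[...,0])<18)&(np.abs(P[...,1])<13)&(P[...,2]<-29)&(P[...,2]>-37)
q=P[m];print(m.sum(),q.mean(0),np.percentile(q,[2,98],axis=0)); ce=q.mean(0)
print(np.linalg.svd(q-ce,full_matrices=False)[2][2],cv2.minEnclosingCircle(q[:,:2].astype(np.float32)))
# nose silhouette (front of barrel)
m=(np.abs(P[...,0])<22)&(np.abs(P[...,1])<18)&(P[...,2]>-26)&(P[...,2]<45);q=P[m]
for z in range(-26,45,6):
    s=q[(q[:,2]>=z)&(q[:,2]<z+6)]
    if len(s)>5: print(z,len(s),s.mean(0).round(1),s[:,0].max().round(1),s[:,1].min().round(1),s[:,1].max().round(1))
```

```text
[[  2.4  -4.2 -31.7]
 [  2.2  -2.2 -31.3]
 [  2.3  -0.2 -31.5]
 [  2.2   1.9 -31.3]
 [  1.7   3.9 -30.5]
 [  2.7   5.9 -32.4]]
1106 [  0.8315693    1.03765148 -31.68127569] [[ -8.73053455  -7.83568818 -32.95662881]
 [  9.64685791  10.0550404  -29.59489471]]
[ 0.02591739  0.00465646 -0.99965324] ((-0.1441659778356552, -0.019211668521165848), 11.189682960510254)
-26 463 [  9.8   0.4 -23.8] 16.7 -18.0 18.0
-20 275 [ 12.6  -0.4 -17.1] 16.8 -17.9 17.9
-14 182 [ 12.4  -0.8 -11.4] 16.2 -18.0 18.0
-8 234 [11.8 -0.1 -5.1] 16.3 -17.9 18.0
-2 205 [11.6  0.4  1.1] 16.2 -17.9 17.8
4 217 [12.3 -0.1  6.5] 16.9 -17.7 18.0
10 26 [14.2  1.4 11.4] 16.0 -9.1 11.5
28 22 [ 9.6  1.2 31.6] 10.1 -3.3 5.7
```

View pics/s3.png

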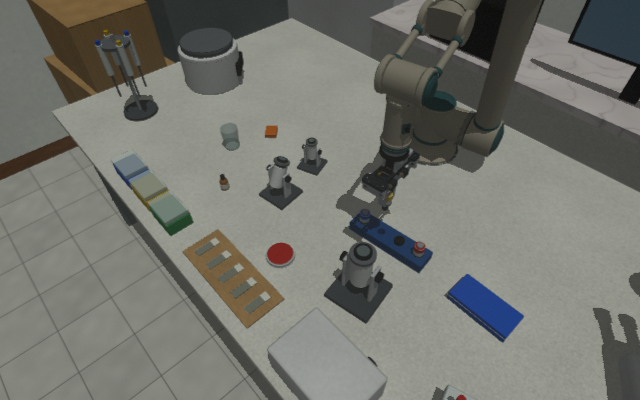

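The objective is coaxial with the tool within about 1 mm, axis parallel within 0.03 rad, and the lens is 39 mm ahead of the TCP. I'm carrying it to the camera, so TCP 99 mm from the glass on the line of sight.

Run:
```python
from h import *
import pickle
o=tooldown([0,0,-1],[.9926,.1215,0])
env.move_straight([430,120,300],o,vel=150)
t,az=.44,np.radians(-172.2)
ax=np.array([np.sin(t)*np.cos(az),np.sin(t)*np.sin(az),np.cos(t)]);g=np.array([563.6,-190.3,150.])
a=np.radians(-60);of=tooldown(-ax,[np.cos(a),np.sin(a),0])
env.move_to(g+ax*190,of)
env.sleep(.2)
env.move_straight(g+ax*99,of,vel=60)
env.sleep(.5)
T=wpose();c=env.read_camera('wrist');pickle.dump((c,T),open('w4.pkl','wb'));save('w4',c['frame'])
L=T[:3,3]+T[:3,2]*39;d=L-g
print('lens',L,'along',d@ax,'off',np.linalg.norm(d-ax*(d@ax)),'ang',np.arccos(-T[:3,2]@ax),env.get_opening())
c=env.read_camera('scene');save('s4',np.vstack([cv2.resize(c['frame'][90:240,200:400],None,fx=4,fy=4)]));pickle.dump(c,open('s4.pkl','wb'))
c=env.read_camera('top');save('t4',c['frame'])
W=wcloud(pickle.load(open('w4.pkl','rb'))[0],T);P=(W-T[:3,3])@T[:3,:3]
m=(np.abs(P[...,0])<18)&(np.abs(P[...,1])<13)&(P[...,2]<-29)&(P[...,2]>-37);q=P[m];print(q.mean(0),np.percentile(q,[2,98],axis=0))
print(env.get_t(),env.get_ft_force())
```

```text
lens [ 538.275994   -193.76821324  204.31061603] along 60.02480107240041 off 0.007262537379314197 ang 3.865180546048042e-05 31.505051148465768
[  1.54438048   0.45924751 -31.26359613] [[ -7.86666304  -8.45048452 -32.41524283]
 [ 10.40603021   9.41497498 -29.56320216]]
15.675 [-0.81650703 -0.5828009  -1.31054316]
```

View pics/s4.png

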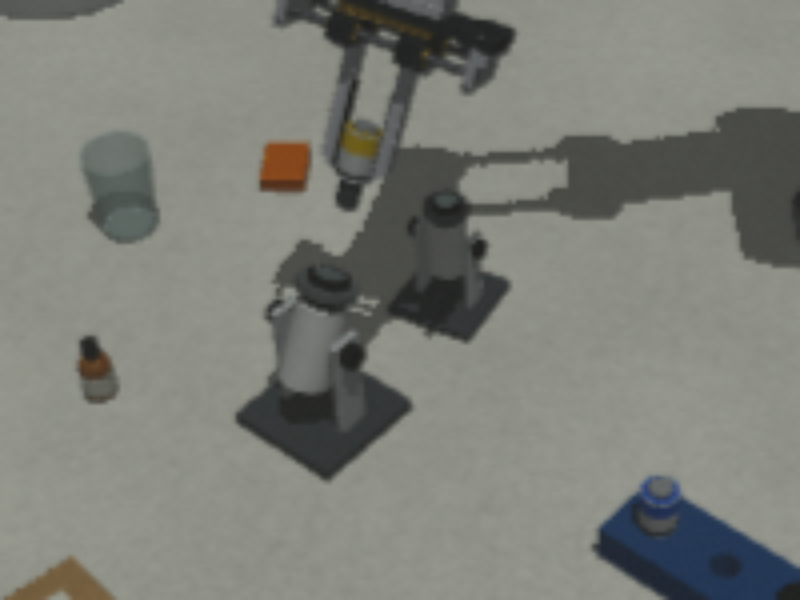

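View pics/w4.png

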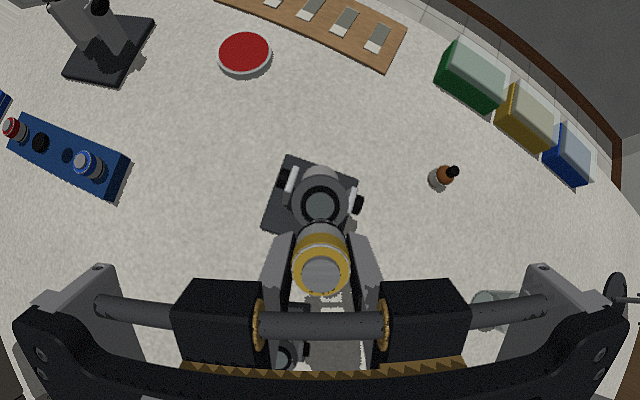

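The scene crop shows the nose tip at crop px (348,200), in line with the glass at (328,277). Everything else is where it stood. One independent check of tip and glass from the scene camera, then I hand it in.

Run:
```python
from h import *
import pickle
c=pickle.load(open('s4.pkl','rb'));P=cloud(c);g=np.array([563.6,-190.3,150.])
t,az=.44,np.radians(-172.2);ax=np.array([np.sin(t)*np.cos(az),np.sin(t)*np.sin(az),np.cos(t)])
d=P-g;s=d@ax;rad=np.linalg.norm(d-s[...,None]*ax,axis=-1)
m=(s>40)&(s<140)&(rad<25);q=s[m];print('lowest along',np.sort(q)[:15].round(1))
for lo in (60,70,88,100):
    k=m&(s>=lo)&(s<lo+12);print(lo,k.sum(),(d[k].mean(0)-ax*(d[k].mean(0)@ax)).round(1),rad[k].mean().round(1))
c1,T=pickle.load(open('w4.pkl','rb'));W=wcloud(c1,T);print('glass now',W[200:207,316:322].reshape(-1,3).mean(0))
s0=pickle.load(open('scene0.pkl','rb'));P0=cloud(s0)
k=np.s_[157:164,275:290];print('head depth change',np.nanmedian(P[k]-P0[k],axis=(0,1)))
print(np.abs(env.get_joint_velocities()).max(),env.get_t())
env.job_done()
```

```text
lowest along [59.6 60.7 61.3 62.5 63.5 64.8 65.1 65.4 66.2 66.7 67.5 67.9 69.9 69.9
 70. ]
60 18 [4.4 7.7 2.6] 10.9
70 23 [4.3 7.2 2.4] 10.7
88 44 [8.6 6.9 4.4] 17.4
100 49 [8.8 5.7 4.5] 17.6
glass now [ 565.23560549 -187.9932661   151.17727444]
head depth change [0.10447657 0.14526473 0.15818771]
0.0013699634083780294 15.675
the job is handed in; nothing more can be done
```

I took the yellow objective out of the rack and handed the job in with it held above the middle-sized inspection camera, lens facing the glass. It took 15.7 s of the allowed 38 s; `job_done` gives no verdict.

**Position:** the arm's pose puts the lens 60.0 mm from the measured glass centre and on the line of sight. The scene camera independently put the lowest point of the nose about 60 mm from the glass. The visible nose and barrel surfaces sat 10.9 and 17.4 mm from the line, which fits their 10 and 16 mm radii.

**Aim:** the line of sight came out at 0.45 rad tilt from the glass plane and 0.43 rad from the pivot, so I used 0.44. The outer light-ring plane fit was contaminated by background pixels, so I discarded it.

**Grip:** the jaws held at 31.5 mm opening, close to the 32 mm barrel. The objective stayed aligned with the tool within about 1–2 mm, and the arm was at rest when I handed in.

**Surroundings:** the camera head shifted by about 0.2 mm or less in the scene view, which is within noise. A rough re-read of the glass with the wrist camera came out about 3 mm off the first reading, because I sampled an off-centre patch. The other items looked unmoved in the final wrist and scene views; I checked them by eye, without measuring.

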